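Run the vial carousel once past its reader

TASK

Take the carousel with the red-capped vials by its upright black handle and turn it one full turn counter-clockwise (seen from above), so that every vial passes the reader, until the handle is back at the green index tab. Let go of it there, and leave the carousel with the blue-capped vials as it is.

Things in the scene. Friction and masses are not known exactly. Their poses are not given: they have to be found in the camera images.
- red_carousel: fixed grey base disc of the carousel to turn, 180 mm across. Origin: on the vertical turning axis at the bench top; x axis points to the green index tab on the rim; on the -x side a black reader box 52 mm high reaches 117 mm out. On it an aluminium rotor 160 mm across, top at z 38 mm, with five red-capped vials (tops at 52 mm) 60 mm from the axis, every 60 degrees, the handle in the sixth place
- red_carousel_handle (a point): point on the centre line of that rotor's upright handle, 85 mm above the bench, 60 mm from the axis; moves with the rotor. Handle: black round sleeve 18 mm in diameter, z 47 to 105 mm (pin end to 110), free to spin on its pin, so a hand holding it need not turn. Nothing else on the carousels is above 52 mm
- red_carousel_rotor (a joint): angle of that rotor, rad, growing counter-clockwise seen from above and counting on past 2 pi: 0 = handle at the green index tab (along the base's x axis), where it starts within 0.08; 6.283 = at the tab again one full turn later. Light drag, about 1 to 2 N at the handle; it stays where it is left
- blue_carousel_handle (a point): the same point on the handle of the other carousel: same make, but blue-capped vials and its handle at any angle; not to be turned

How it is judged:
By the outcome, as a careful person would: the job done as asked, in the order asked, and still so for the second after the job is handed in, with the robot touching nothing.
It also fails if it takes over 48 s, if anything falls off the work surface, if the arm or the gripper's body presses on something with over 40 N, if the wrist force passes 120 N, or if a joint passes its speed limit or range.

ROBOT

A 6-joint arm with a two-finger parallel gripper is mounted at the origin on a cart in front of the work surface, level with it; the furniture and walls round the work are solid. World frame = base frame: x ahead of the robot, y to its left, z up, the work surface at z = 0. Lengths are in m, angles in rad, forces in N, time in s.
With the tool pointing down it reaches from about 0.25 to 0.775 m from the base axis. Payload 4 kg.
Tool frame: the origin (TCP) lies on the centre line of the jaws, within the pads' length; the fingertips stand 14 mm ahead of it and the grasp point (between the pads) lies 5 mm behind it (robot.tcp_to_tips is the distance from the TCP to the fingertips, in m); z points along the fingers, y is the line along which they close (so a half turn about z gives the same grasp; the last joint's range is limited). The gripper opens to 94 mm and grips with 3 to 60 N. Pads are 16 mm wide; open, the fingers measure 119 mm over their backs; the gripper's body (75 mm by 177 mm) begins 78 mm behind the grasp point.
Start: joints at [-0.103, 0.087, 1.371, -0, 1.684, -0.103], TCP at [0.55, -0, 0.22] pointing down, gripper open.
Joint ranges: [-3.1, 3.1], [-0.76, 2.03], [0.27, 2.55], [-1.08, 4.22], [0.17, 2.65], [-2.57, 2.57]. Speed limits (rad/s): [2.79, 2.79, 3.14, 3.14, 3.14, 3.14].

INTERFACE

Orientations are given as [roll, pitch, yaw] about the fixed x, y, z axes, in that order (R = Rz(yaw) Ry(pitch) Rx(roll)).
In Python, from bench import robot gives the robot as it stands.
- The arm moves only by the tool carry_out, never from a script. Its argument "increments" is a list of rows, each a list of 3 entries, a list of its own where there are three numbers: the closure in counts, from 0 (fully open) to 255 (shut), then the shift along the tool's x, y, z in mm, then the turn about the tool's z in degrees. In form: [[fingers, [dx, dy, dz], twist], ...]. A call has 1 to 8 rows; each row shifts and turns the commanded pose from where the row before left it, along the tool's axes as they then stand; what a row does not reach is not made up. A row lasts 1/10 s, in which the tool goes at most 50 mm and 8.59 degrees, less where a joint would pass 70% of its speed; a pose out of reach is approached as far as the arm can. A call with a gripper value outside its range is refused whole. The fingers move at their own pace and stop on an object; the grip force is fixed at half the most. Time passes only in rows, so rows that do not move let the fingers close. It gives the time, the measured TCP pose, the force, the opening and the grip force at its end, in the units of the state.
- robot.get_obs(): the state, without advancing time (a new reading comes with each control period).
- robot.snapshot(name): name is "scene" or "side" or "wrist"; returns the picture (480x640x3 uint8, blue, green, red); there is no depth.
- robot.get_calibration(name): a dict with "vfov" (degrees; the focal length in pixels is half the picture's height over the tangent of half this angle, whatever the lens; pixels are square), "cx", "cy" (the principal point, pixels), "k1" (the pictures are not rectified: a ray, as slopes to the right and down, at radius r is drawn at 1 + k1 r^2 times it, then the intrinsics apply), "T" (4x4, takes a point from camera to world coordinates). Camera axes: x right, y down, z forward; pixel columns grow to the right and rows downward; lengths in m; the calibration is good to about 2 mm. A picture is of the moment at which its call begins: read the wrist's pose just before it. get_calibration takes no time and is no camera call; for the wrist camera it gives the pose at the moment of the call.
- robot.close_job(): hands the job in; it is judged then, once.
The state is a dict: "time": time; "joint_positions": joint angles; "qvel": joint speeds; "joint_torque": joint torques, N m; "tool_pos": TCP position; "ee_rot": TCP orientation; "wrist_force": force on the tool from outside, world axes, zero at the start; "wrist_torque": the same for the moment, N m; "width": finger opening in m; "finger_force": force on a finger pad.
Only numpy, scipy, OpenCV 4.12 (cv2) and the standard library are available. Lean on these libraries where they do the work, as an engineer would, in place of code of your own. Each camera call takes 0.05 s, during which the arm holds its last target. There are 200 camera calls.

## Working session

There is one attempt and no reset: what is moved stays moved. The work goes in short steps, Python scripts to look and compute and a tool call to move; the robot and the scene stay as the last step left them, time stands still between calls to the robot, and variables do not carry over. Pictures are saved under pics/ and viewed, at most 10 in all, crops included, and the job is handed in when it is done.

Besides the shell and the picture viewer there is one more tool, called after "Request:" in YAML: its name, and indented under it one key for each argument. carry_out: Moves the arm, as the interface text tells. Its arguments: {"type":"object","properties":{"increments":{"type":"array","items":{"type":"array"}}},"required":["increments"]}

```bash
mkdir -p pics; ls; cat > h.py <<'E'
import numpy as np, cv2
from bench import robot
def ray(c,u,v):
    f=240/np.tan(np.radians(c["vfov"])/2)
    K=np.array([[f,0,c["cx"]],[0,f,c["cy"]],[0,0,1]])
    d=np.array([(u-c["cx"])/f,(v-c["cy"])/f]); s=d.copy()
    for _ in range(30): s=d/(1+c["k1"]*(s@s))
    T=np.array(c["T"]); return T[:3,3],T[:3,:3]@np.array([s[0],s[1],1])
def onz(c,u,v,z):
    o,r=ray(c,u,v); return o+r*(z-o[2])/r[2]
def blobs(m,n=20):
    k,l,s,ce=cv2.connectedComponentsWithStats(m.astype(np.uint8))
    return [(np.round(ce[i],1).tolist(),int(s[i,4]),s[i,:4].tolist()) for i in range(1,k) if s[i,4]>=n]
E
python3 - <<'E'
from h import *
o=robot.get_obs(); print(o["time"],o["tool_pos"],o["ee_rot"],o["width"],o["wrist_force"])
ims=[robot.snapshot(n) for n in ("scene","side")]
for n,i in zip(("scene","side"),ims):
    cv2.imwrite(f"pics/{n}0.png",i); 
    c=robot.get_calibration(n);print(n,np.round(c["T"],3).tolist())
    h=cv2.cvtColor(i,cv2.COLOR_BGR2HSV);H,S,V=cv2.split(h);ok=(S>110)&(V>60)
    for nm,m in dict(red=ok&((H<8)|(H>172)),green=ok&(H>40)&(H<85),blue=ok&(H>100)&(H<130)).items():
        for b in blobs(m): print(nm,b,np.round(onz(c,*b[0],.05 if nm!="green" else .02),3)[:2])
E
```

```text
pics
0.0 [5.49485796e-01 2.29474465e-05 2.18338856e-01] [-3.13944462e+00 -2.17930058e-04  1.57075145e+00] 0.0936759842133268 [-0.29920294 -0.05470586 -0.59859549]
scene [[-0.879, -0.271, 0.393, 0.043], [-0.477, 0.516, -0.711, 0.894], [-0.01, -0.813, -0.583, 0.819], [0.0, 0.0, 0.0, 1.0]]
red ([207.8, 174.0], 143, [203, 165, 11, 17]) [ 0.923 -0.145]
red ([198.3, 175.1], 22, [197, 171, 3, 10]) [ 0.941 -0.13 ]
red ([62.7, 275.0], 6055, [0, 206, 126, 208]) [0.942 0.309]
red ([266.9, 266.1], 31, [264, 263, 6, 7]) [0.599 0.095]
red ([240.7, 277.5], 32, [238, 275, 6, 6]) [0.625 0.149]
red ([296.4, 293.8], 37, [294, 291, 6, 7]) [0.506 0.14 ]
red ([240.6, 297.9], 37, [238, 295, 6, 7]) [0.592 0.199]
red ([269.4, 306.6], 40, [267, 303, 6, 8]) [0.532 0.194]
red ([128.1, 401.0], 21, [124, 396, 9, 10]) [0.611 0.485]
green ([359.3, 70.3], 55, [356, 65, 7, 11]) [ 0.923 -1.017]
green ([430.4, 82.2], 195, [421, 74, 21, 15]) [ 0.665 -1.029]
green ([310.9, 276.5], 43, [307, 274, 9, 7]) [0.524 0.051]
green ([174.4, 385.9], 153, [167, 381, 16, 11]) [0.586 0.407]
green ([253.1, 452.9], 692, [233, 431, 40, 3
[... 2016 characters left out ...]
 40, [238, 64, 8, 6]) [ 1.051 -1.377]
blue ([256.8, 68.4], 84, [251, 65, 13, 8]) [ 0.973 -1.345]
blue ([435.0, 113.2], 2049, [395, 72, 62, 123]) [ 0.265 -0.827]
blue ([406.7, 146.2], 81, [396, 143, 22, 8]) [ 0.356 -0.535]
blue ([332.1, 192.4], 36, [329, 190, 7, 6]) [ 0.519 -0.243]
blue ([306.6, 197.6], 38, [304, 195, 7, 7]) [ 0.571 -0.212]
blue ([354.7, 200.0], 40, [352, 197, 7, 7]) [ 0.467 -0.214]
blue ([302.5, 211.0], 41, [300, 208, 7, 7]) [ 0.569 -0.153]
blue ([352.8, 213.8], 44, [350, 211, 7, 7]) [ 0.466 -0.154]
blue ([209.7, 237.1], 69, [207, 231, 7, 12]) [ 0.727 -0.032]
blue ([161.8, 284.4], 50, [159, 280, 7, 12]) [0.759 0.121]
blue ([13.1, 352.4], 1146, [0, 332, 41, 56]) [0.915 0.308]
```

View pics/scene0.png

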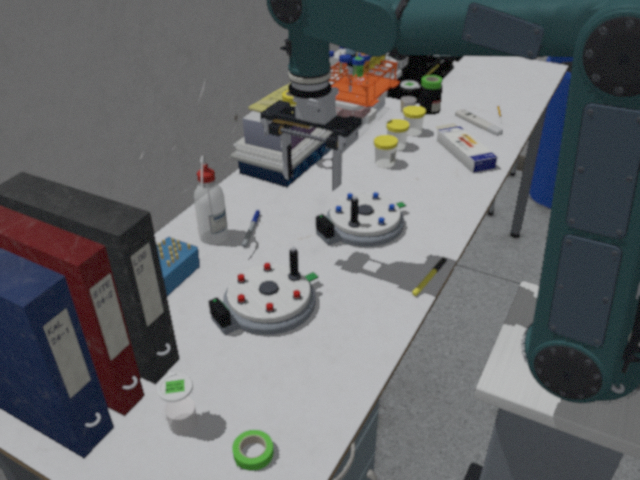

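View pics/side0.png

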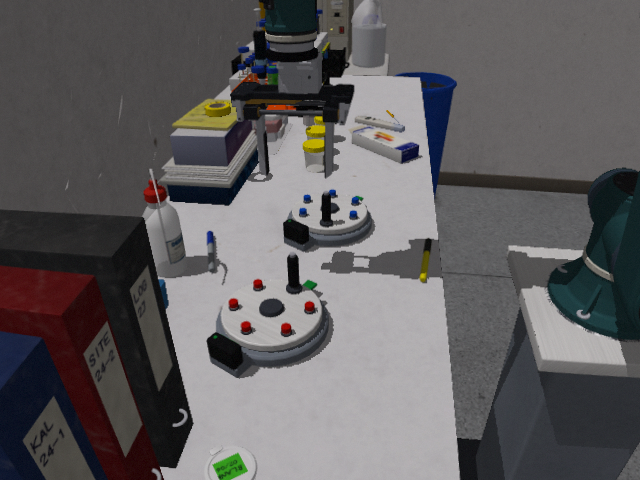

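The scene view shows the red carousel with its handle (top at 293,250; side 292,256) at the green tab. The blue carousel lies to its right, the bottle behind it and the tall binders to the left.

```bash
cat >> h.py <<'E'
def tri(p,q):
    c=[robot.get_calibration(n) for n in("scene","side")]
    A=np.zeros((3,3));b=np.zeros(3)
    for k,uv in zip(c,(p,q)):
        o,r=ray(k,*uv);r/=np.linalg.norm(r);M=np.eye(3)-np.outer(r,r);A+=M;b+=M@o
    return np.round(np.linalg.solve(A,b),3)
E
python3 - <<'E'
from h import *
print("bottle cap",tri((207,174),(153,193)),"handle top",tri((293,251),(292,257)),"blue h",tri((354,201),(326,195)),"binder corner top",tri((153,214),(138,216)))
for n,a in dict(scene=[(266.9,266.1),(240.7,277.5),(296.4,293.8),(240.6,297.9),(269.4,306.6)],side=[(257.3,283.4),(232.9,302.8),(309,306),(245.6,326.1),(285.5,328)]).items():
    P=np.array([onz(robot.get_calibration(n),*p,.049)[:2] for p in a])
    s=np.linalg.lstsq(np.c_[2*P,np.ones(5)],(P**2).sum(1),rcond=None)[0]
    c=s[:2]; print(n,"centre",c,"r",np.linalg.norm(P-c,axis=1).round(4),"ang",np.degrees(np.arctan2(*(P-c).T[::-1])).round(1))
    for z in(.005,.02):
        g=onz(robot.get_calibration(n),*dict(scene=(310.9,276.5),side=(309.4,284.1))[n],z)[:2]-c;print("tab",np.degrees(np.arctan2(g[1],g[0])),np.linalg.norm(g))
E
```

```text
bottle cap [ 0.816 -0.016  0.146] handle top [0.543 0.085 0.1  ] blue h [ 0.517 -0.126  0.103] binder corner top [0.647 0.322 0.299]
scene centre [0.56610624 0.14370322] r [0.0599 0.0599 0.06   0.06   0.0597] ang [ -55.8    4.2 -175.5   64.1  124.6]
tab -106.76171707138177 0.11313773500618973
tab -114.25021077269116 0.10146448953734631
side centre [0.56774351 0.14408412] r [0.0598 0.0599 0.0598 0.0597 0.0599] ang [ -55.5    4.4 -176.    64.5  124.1]
tab -109.77167706656775 0.12242537758030336
tab -115.02849661563728 0.10597394636293948
```

Request:
carry_out:
  increments:
    - [0,[20,-2,0],0]
    - [0,[25,-2,0],0]
    - [0,[25,-2,0],0]
    - [0,[20,-2,0],0]
    - [0,[0,0,0],0]
    - [0,[0,0,0],0]

```text
time: 0.7
tool_pos: [0.5418, 0.0898, 0.219]
ee_rot: [-3.141, 0.001, 1.572]
wrist_force: [-0.1, -0.7, 0.8]
width: 0.0942
finger_force: 0.0
```

```bash
python3 - <<'E'
from h import *
o=robot.get_obs(); print(o["time"],o["tool_pos"],o["ee_rot"])
c=robot.get_calibration("wrist"); i=robot.snapshot("wrist"); cv2.imwrite("pics/w1.png",i); print(np.round(c["T"],3).tolist(), tri((310.9,276.5),(309.4,284.1)))
h=cv2.cvtColor(i,cv2.COLOR_BGR2HSV);H,S,V=cv2.split(h);ok=(S>110)&(V>60)
for nm,m in dict(red=ok&((H<8)|(H>172)),green=ok&(H>40)&(H<85)).items():
    for b in blobs(m,60): print(nm,b,np.round(onz(c,*b[0],.052 if nm!="green" else .02),4)[:2])
E
```

```text
0.7 [0.54181965 0.08981499 0.21902523] [-3.14085360e+00  7.82220844e-04  1.57151760e+00]
[[1.0, 0.0, -0.003, 0.542], [-0.0, -0.971, -0.238, 0.158], [-0.003, 0.238, -0.971, 0.384], [0.0, 0.0, 0.0, 1.0]] [0.521 0.057 0.026]
red ([373.2, 111.6], 213, [366, 104, 16, 17]) [0.5936 0.1961]
red ([307.8, 117.0], 215, [300, 109, 16, 17]) [0.5345 0.1916]
red ([406.8, 166.8], 192, [399, 160, 16, 15]) [0.627  0.1473]
red ([281.1, 176.3], 195, [273, 169, 17, 15]) [0.509  0.1386]
red ([376.9, 222.6], 178, [370, 215, 15, 16]) [0.6012 0.0941]
green ([392.5, 75.6], 81, [376, 66, 35, 20]) [0.6159 0.2327]
green ([300.5, 251.3], 339, [292, 238, 19, 28]) [0.525  0.0561]
```

View pics/w1.png

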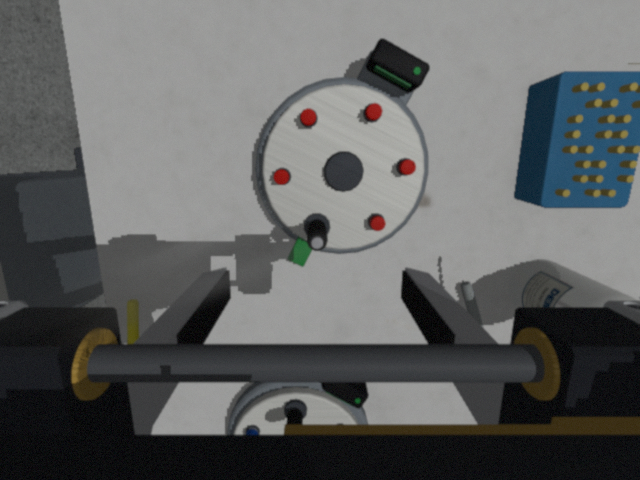

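The wrist view shows the handle top at (317,241) just inside the green tab (300,251). The gripper is lined up over it, so I'm descending.

Request:
carry_out:
  increments:
    - [0,[0,-0.5,40],0]
    - [0,[0,0,45],0]
    - [0,[0,0,36],0]
    - [0,[0,0,20],0]
    - [0,[0,0,0],0]
    - [0,[0,0,0],0]

```text
time: 1.35
tool_pos: [0.5419, 0.0891, 0.0789]
ee_rot: [3.141, 0.0, 1.57]
wrist_force: [0.6, 0.1, 0.3]
width: 0.0939
finger_force: 0.0
```

```bash
python3 - <<'E'
from h import *
o=robot.get_obs(); print(o["tool_pos"],o["wrist_force"])
c=robot.get_calibration("wrist"); i=robot.snapshot("wrist"); cv2.imwrite("pics/w2.png",i)
print(np.round(c["T"],3).tolist())
h=cv2.cvtColor(i,cv2.COLOR_BGR2HSV);H,S,V=cv2.split(h);ok=(S>110)&(V>60)
for nm,m in dict(red=ok&((H<8)|(H>172)),green=ok&(H>40)&(H<85)).items():
    for b in blobs(m,60): print(nm,b,np.round(onz(c,*b[0],.052 if nm!="green" else .024),4)[:2])
E
```

```text
[0.54185698 0.08909253 0.07888003] [0.61690128 0.10344894 0.26219748]
[[1.0, -0.002, -0.002, 0.542], [-0.002, -0.971, -0.238, 0.158], [-0.002, 0.238, -0.971, 0.244], [0.0, 0.0, 0.0, 1.0]]
red ([416.9, 77.0], 690, [403, 62, 29, 32]) [0.5939 0.1961]
red ([301.7, 87.1], 682, [288, 72, 28, 31]) [0.535  0.1915]
red ([472.3, 173.8], 577, [458, 161, 29, 26]) [0.6273 0.1474]
red ([256.6, 190.6], 582, [243, 178, 28, 26]) [0.5095 0.1385]
red ([419.1, 263.1], 332, [405, 254, 27, 20]) [0.6019 0.0965]
green ([456.3, 14.7], 216, [429, 0, 55, 32]) [0.6215 0.2341]
green ([497.3, 3.2], 95, [491, 0, 14, 9]) [0.6439 0.2398]
green ([279.8, 310.5], 243, [272, 297, 14, 26]) [0.5172 0.0537]
```

View pics/w2.png

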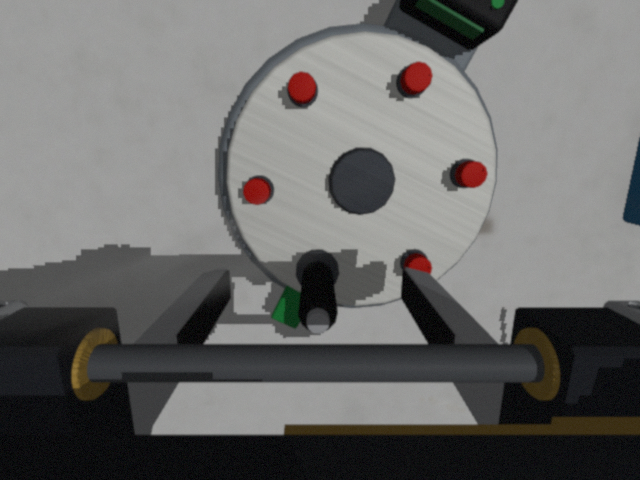

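Handle top at (318,321), centred between the jaws (pads at about 231 and 402). Closing.

Request:
carry_out:
  increments:
    - [255,[0,0,0],0]
    - [255,[0,0,0],0]
    - [255,[0,0,0],0]
    - [255,[0,0,0],0]
    - [255,[0,0,0],0]
    - [255,[0,0,0],0]

```text
time: 2.0
tool_pos: [0.5415, 0.09, 0.0785]
ee_rot: [3.141, 0.0, 1.571]
wrist_force: [0.1, 0.1, 0.1]
width: 0.0495
finger_force: 0.0
```

```bash
python3 - <<'E'
import numpy as np
a=np.radians(-115.8+7.5*np.arange(49))
d=60*np.diff(np.c_[np.sin(a),np.cos(a)],axis=0)  # tool x=world y, tool y=world x
for k in range(6): print(d[8*k:8*k+8].round(1).tolist())
for k in range(7): print(-115.8+60*k, (np.array([.5684,.143])+.06*np.array([np.cos(a[8*k]),np.sin(a[8*k])])if k<6 else 0))
E
```

```text
[[-2.9, 7.3], [-2.0, 7.6], [-1.0, 7.8], [0.1, 7.8], [1.1, 7.8], [2.1, 7.6], [3.1, 7.2], [4.0, 6.8]]
[[4.8, 6.2], [5.6, 5.5], [6.3, 4.7], [6.8, 3.9], [7.3, 2.9], [7.6, 2.0], [7.8, 1.0], [7.8, -0.1]]
[[7.8, -1.1], [7.6, -2.1], [7.2, -3.1], [6.8, -4.0], [6.2, -4.8], [5.5, -5.6], [4.7, -6.3], [3.9, -6.8]]
[[2.9, -7.3], [2.0, -7.6], [1.0, -7.8], [-0.1, -7.8], [-1.1, -7.8], [-2.1, -7.6], [-3.1, -7.2], [-4.0, -6.8]]
[[-4.8, -6.2], [-5.6, -5.5], [-6.3, -4.7], [-6.8, -3.9], [-7.3, -2.9], [-7.6, -2.0], [-7.8, -1.0], [-7.8, 0.1]]
[[-7.8, 1.1], [-7.6, 2.1], [-7.2, 3.1], [-6.8, 4.0], [-6.2, 4.8], [-5.5, 5.6], [-4.7, 6.3], [-3.9, 6.8]]
-115.8 [0.54228613 0.08898087]
-55.8 [0.602125   0.09337517]
4.200000000000003 [0.62823887 0.14739429]
64.2 [0.59451387 0.19701913]
124.2 [0.534675   0.19262483]
184.2 [0.50856113 0.13860571]
244.2 0
```

Request:
carry_out:
  increments:
    - [255,[0,0,0],0]
    - [255,[0,0,0],0]
    - [255,[0,0,0],0]
    - [255,[0,0,0],0]
    - [255,[0,0,0],0]
    - [255,[0,0,0],0]

```text
time: 2.6
tool_pos: [0.5417, 0.09, 0.0785]
ee_rot: [3.141, -0.0, 1.571]
wrist_force: [0.1, 0.0, -0.3]
width: 0.0174
finger_force: 30.0
```

Request:
carry_out:
  increments:
    - [255,[-3,7.3,0],0]
    - [255,[-2,7.6,0],0]
    - [255,[-1,7.8,0],0]
    - [255,[0,7.8,0],0]

```text
time: 3.0
tool_pos: [0.5727, 0.0837, 0.0785]
ee_rot: [-3.141, 0.0, 1.57]
wrist_force: [-1.3, 1.3, 1.2]
width: 0.0173
finger_force: 30.0
```

Request:
carry_out:
  increments:
    - [255,[1.1,7.8,0],0]
    - [255,[2.1,7.6,0],0]
    - [255,[3.1,7.2,0],0]
    - [255,[4,6.8,0],0]
    - [255,[4.8,6.2,0],0]
    - [255,[5.6,5.5,0],0]
    - [255,[6.3,4.7,0],0]
    - [255,[6.8,3.9,0],0]

```text
time: 3.8
tool_pos: [0.6228, 0.118, 0.0785]
ee_rot: [3.14, 0.001, 1.571]
wrist_force: [2.4, -2.7, 0.1]
width: 0.0171
finger_force: 30.0
```

Request:
carry_out:
  increments:
    - [255,[7.3,3,0],0]
    - [255,[7.6,2,0],0]
    - [255,[7.8,1,0],0]
    - [255,[7.8,0,0],0]
    - [255,[7.8,-1.1,0],0]
    - [255,[7.6,-2.1,0],0]
    - [255,[7.2,-3.1,0],0]
    - [255,[6.8,-4,0],0]

```text
time: 4.6
tool_pos: [0.617, 0.1791, 0.0785]
ee_rot: [3.141, -0.001, 1.571]
wrist_force: [4.5, 0.2, -1.7]
width: 0.0175
finger_force: 30.0
```

Request:
carry_out:
  increments:
    - [255,[6.2,-4.8,0],0]
    - [255,[5.5,-5.6,0],0]
    - [255,[4.7,-6.3,0],0]
    - [255,[3.9,-6.8,0],0]
    - [255,[2.9,-7.3,0],0]
    - [255,[2,-7.6,0],0]
    - [255,[1,-7.8,0],0]
    - [255,[-0.1,-7.8,0],0]

```text
time: 5.4
tool_pos: [0.5625, 0.2034, 0.0785]
ee_rot: [-3.141, 0.001, 1.571]
wrist_force: [0.9, -0.4, 0.3]
width: 0.0173
finger_force: 30.0
```

Request:
carry_out:
  increments:
    - [255,[-1.1,-7.8,0],0]
    - [255,[-2.1,-7.6,0],0]
    - [255,[-3.1,-7.2,0],0]
    - [255,[-4,-6.8,0],0]
    - [255,[-4.8,-6.2,0],0]
    - [255,[-5.6,-5.5,0],0]
    - [255,[-6.3,-4.7,0],0]
    - [255,[-6.8,-3.9,0],0]

```text
time: 6.2
tool_pos: [0.5143, 0.1695, 0.0785]
ee_rot: [3.139, -0.0, 1.571]
wrist_force: [6.0, -1.6, -4.0]
width: 0.0175
finger_force: 30.0
```

Request:
carry_out:
  increments:
    - [255,[-7.3,-2.9,0],0]
    - [255,[-7.6,-2,0],0]
    - [255,[-7.8,-1,0],0]
    - [255,[-7.8,0.1,0],0]
    - [255,[-7.8,1.1,0],0]
    - [255,[-7.6,2.1,0],0]
    - [255,[-7.2,3.1,0],0]
    - [255,[-6.8,4,0],0]

```text
time: 7.0
tool_pos: [0.5182, 0.111, 0.0785]
ee_rot: [3.141, -0.003, 1.571]
wrist_force: [3.8, 4.7, -2.2]
width: 0.0176
finger_force: 30.0
```

Request:
carry_out:
  increments:
    - [255,[-6.2,4.8,0],0]
    - [255,[-5.5,5.6,0],0]
    - [255,[-4.7,6.3,0],0]
    - [255,[-3.9,6.8,0],0]
    - [255,[0,0,0],0]
    - [255,[0,0,0],0]
    - [255,[0,0,0],0]

```text
time: 7.7
tool_pos: [0.5419, 0.0898, 0.0785]
ee_rot: [3.141, 0.0, 1.571]
wrist_force: [2.6, 3.1, -1.3]
width: 0.0175
finger_force: 30.0
```

```bash
python3 - <<'E'
from h import *
o=robot.get_obs(); print(o["tool_pos"],o["wrist_force"])
c=robot.get_calibration("wrist"); i=robot.snapshot("wrist"); cv2.imwrite("pics/w3.png",i)
h=cv2.cvtColor(i,cv2.COLOR_BGR2HSV);H,S,V=cv2.split(h);ok=(S>110)&(V>60)
for nm,m in dict(red=ok&((H<8)|(H>172)),green=ok&(H>40)&(H<85)).items():
    for b in blobs(m,60): print(nm,b,np.round(onz(c,*b[0],.052 if nm!="green" else .024),4)[:2])
E
```

```text
[0.54192881 0.08979529 0.07852178] [ 2.62870253  3.10896989 -1.25467318]
red ([417.8, 79.9], 747, [403, 64, 31, 32]) [0.5943 0.1954]
red ([303.3, 87.5], 700, [289, 72, 29, 32]) [0.5357 0.1919]
red ([470.8, 176.9], 649, [456, 164, 31, 27]) [0.6265 0.1465]
red ([256.4, 190.3], 591, [243, 177, 28, 27]) [0.5094 0.1394]
red ([416.2, 268.6], 547, [403, 255, 27, 27]) [0.6004 0.0941]
green ([455.7, 15.7], 240, [427, 0, 57, 34]) [0.6209 0.2343]
green ([497.7, 4.0], 117, [491, 0, 15, 10]) [0.6438 0.2401]
```

View pics/w3.png

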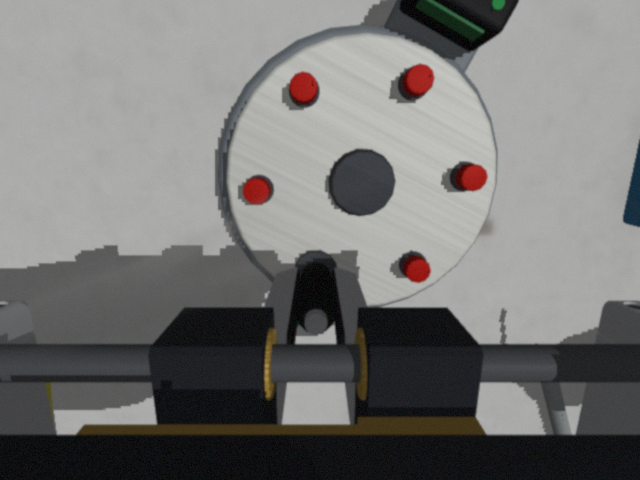

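The caps are back at their starting places, with the handle in the jaws at (315,320), about 1° short of the start angle and in line with the tab. Releasing and rising.

Request:
carry_out:
  increments:
    - [0,[0,0,0],0]
    - [0,[0,0,0],0]
    - [0,[0,0,0],0]
    - [0,[0,0,0],0]
    - [0,[0,0,0],0]
    - [0,[0,0,0],0]
    - [0,[0,0,0],0]
    - [0,[0,0,0],0]

```text
time: 8.55
tool_pos: [0.5417, 0.0897, 0.0785]
ee_rot: [3.142, 0.0, 1.571]
wrist_force: [-0.2, -1.3, -0.2]
width: 0.0783
finger_force: 0.0
```

Request:
carry_out:
  increments:
    - [0,[0,0,-15],0]
    - [0,[0,0,-30],0]
    - [0,[0,0,-40],0]
    - [0,[0,0,-40],0]
    - [0,[-20,0,-15],0]
    - [0,[-40,0,0],0]
    - [0,[0,0,0],0]
    - [0,[0,0,0],0]

```text
time: 9.35
tool_pos: [0.5418, 0.0293, 0.2195]
ee_rot: [3.14, -0.0, 1.569]
wrist_force: [0.1, -0.3, -1.4]
width: 0.0941
finger_force: 0.0
```

```bash
python3 - <<'E'
from h import *
o=robot.get_obs(); print(o["tool_pos"],o["wrist_force"],o["width"])
c=robot.get_calibration("wrist"); i=robot.snapshot("wrist"); cv2.imwrite("pics/w4.png",i)
h=cv2.cvtColor(i,cv2.COLOR_BGR2HSV);H,S,V=cv2.split(h);ok=(S>110)&(V>60)
P=np.array([onz(c,*b[0],.05)[:2] for b in blobs(ok&((H<8)|(H>172)),100)]);print(P.round(4))
s=np.linalg.lstsq(np.c_[2*P,np.ones(len(P))],(P**2).sum(1),rcond=None)[0];ce=s[:2]
print(ce,np.degrees(np.arctan2(*(P-ce).T[::-1])).round(1))
for b in blobs(ok&(H>40)&(H<85),60):
    for z in (.01,.02,.026): g=onz(c,*b[0],z)[:2]-ce;print(b,z,np.linalg.norm(g).round(4),np.degrees(np.arctan2(g[1],g[0])).round(1))
E
```

```text
[0.54181989 0.02934063 0.21951332] [ 0.08615751 -0.29079272 -1.35032818] 0.09413483177605299
[[0.5951 0.1959]
 [0.5356 0.1923]
 [0.6279 0.1459]
 [0.5088 0.1387]
 [0.6007 0.0925]]
[0.56833988 0.14254672] [  63.3  123.4    3.2 -176.3  -57.1]
([299.8, 195.3], 476, [287, 180, 27, 31]) 0.01 0.0971 -116.6
([299.8, 195.3], 476, [287, 180, 27, 31]) 0.02 0.0959 -116.6
([299.8, 195.3], 476, [287, 180, 27, 31]) 0.026 0.0952 -116.6
```

View pics/w4.png

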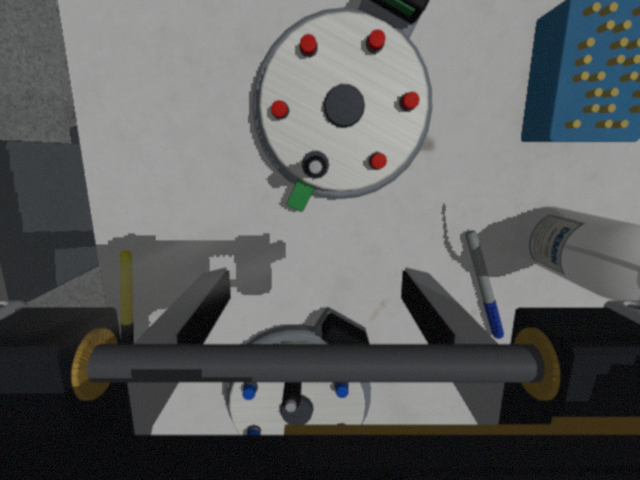

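The handle (315,163) stands in line with the green tab (300,195): -116.7° against -116.6°. The gripper is clear, so I'm handing in.

```bash
python3 -c "
from bench import robot
print(robot.close_job())"
```

```text
the job is handed in; nothing more can be done
None
```

The red-capped carousel was turned one full turn counter-clockwise by its handle and released in line with the green tab (about 0.1° off by camera), the blue-capped carousel was not touched, and the job was handed in at about 9.4 s.

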